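# Tip the connecting rod out of its fitted pocket and lay it on the mat

### The arm

A 6-joint arm with a two-finger parallel gripper is mounted at the origin on the work surface. World frame = base frame: x ahead of the robot, y to its left, z up, the work surface at z = 0. Lengths are in m, angles in rad, forces in N, time in s.
With the tool pointing down it reaches from about 0.275 to 0.825 m from the base axis. Payload 4.9 kg.
Tool frame: the origin (TCP) lies midway between the tips of the shut fingers; the grasp point (between the pads) lies 19 mm behind it; z points along the fingers, y is the direction in which the jaws open and shut (so a half turn about z gives the same grasp; the last joint's range is limited). The gripper opens to 85 mm and grips with 20 to 120 N. Pads are 22 mm wide; open, the fingers measure 114 mm over their backs; the gripper's body (76 mm by 85 mm) begins 54 mm behind the grasp point. The pads swing forward as they close: fully open they stand 13 mm farther back than shut.
Start: joints at [1.01, 0.326, -0.193, 1.052, 0, 1.437], TCP at [0.228, 0.501, 0.21] pointing down, gripper open.
Joint ranges: [-2.65, 2.65], [-0.97, 1.79], [-1.3, 1.35], [-1.93, 2.1], [-1.47, 1.37], [-3.14, 3.14]. Speed limits (rad/s): [2.57, 2.57, 3.14, 3.14, 3.14, 3.14].

### API

Orientations are given as a unit quaternion [w, x, y, z].
In Python, from plant import robot, imaging gives the robot as it stands.
- The arm moves only by the shell command python3 -m pendant 'ROWS' [OPENING] [FORCE]. ROWS is JSON, one flat list of numbers, 6 for each row, row after row: the shift along the tool's x, y, z in mm, then the turn, a rotation vector about the tool's x, y, z in degrees. A call has 1 to 8 rows; each row shifts and turns the commanded pose from where the row before left it, along the tool's axes as they then stand; what a row does not reach is not made up. A row lasts 1/12 s, in which the tool goes at most 41.7 mm and 7.16 degrees, less where a joint would pass 70% of its speed; a pose out of reach is approached as far as the arm can. A call with a gripper value outside its range is refused whole. OPENING is the closure, from -1 (fully open) to 1 (shut), so that 0 is half open, set as the call begins (- or left out, the last holds). The fingers move at their own pace and stop on an object; FORCE is the grip in N (left out, the last holds). Time passes only in rows, so rows that do not move let the fingers close. It gives the time, the measured TCP pose, the force and the opening at its end, in the units of the state.
- robot.get_state(): the state, without advancing time (a new reading comes with each control period).
- imaging.read_camera(name): name is "scene" or "top" or "wrist"; returns the picture (420x560x3 uint8, blue, green, red); there is no depth.
- imaging.calibration(name): a dict with "vertical_fov" (degrees; the focal length in pixels is half the picture's height over the tangent of half this angle, whatever the lens; pixels are square), "cx", "cy" (the principal point, pixels), "pose" (4x4, takes a point from camera to world coordinates); the wrist camera has in their place "mount" (4x4, takes a point from camera to tool coordinates, whose origin is the TCP and whose axes are the flange's). Camera axes: x right, y down, z forward; pixel columns grow to the right and rows downward; lengths in m; the calibration is good to about 2 mm. A picture is of the moment at which its call begins: read the wrist's pose just before it. calibration takes no time and is no camera call.
- robot.sign_off(): hands the job in, once; it reports no verdict.
The state is a dict: "clock": time; "joints": joint angles; "dq": joint speeds; "joint_torque": joint torques, N m; "position": TCP position; "tool_rot": TCP orientation; "ft_force": force on the tool from outside, world axes, zero at the start; "ft_torque": the same for the moment, N m; "grip_width": opening from 0.0 (shut) to 1.0 (fully open).
Only numpy, scipy, OpenCV 4.12 (cv2) and the standard library are available. Lean on these libraries where they do the work, as an engineer would, in place of code of your own. Each camera call takes 0.05 s, during which the arm holds its last target. There are 200 camera calls.

### The job

Get the connecting rod out of its fitted tray pocket, ready for measuring: press its big end down into the hollow beneath it so that the small end tips up out of the pocket, then take hold of the raised rod and lay it flat on the black rubber mat, wholly on the mat. Set it down with the gripper rather than dropping it, let go, and leave the piston, the two pushrods and the dipstick where they are.

Things in the scene. Friction and masses are not known exactly. Their poses are not given: they have to be found in the camera images.
- rod: Forged steel connecting rod, 0.35 kg, 129 mm long, 20 mm thick, lying flat. Origin: underside, below the big bore's centre; x runs along the rod to the small end, z square to its flat faces, up at the start. It spans x = -26 to 103 mm. Balance point at x = 19 mm. Between the ends (x = 27 to 79 mm) an I-beam shank 15.6 mm wide, 14 mm thick (z = 3 to 17 mm).
- rod_big (a point): Centre of the rod's big bore, mid-thickness, 10 mm above the rod's origin; axes as rod. The big end is a ring 44 mm across with a 26 mm bore, 58 mm wide (y) over its bolt ears; behind the bore, 14 to 26 mm on the -x side of this point, is a solid bearing cap 30 mm wide: the place to press.
- rod_small (a point): Centre of the rod's small end, mid-thickness, 90 mm along +x from rod_big; axes as rod. The small end is a round eye, 26 mm across, 20 mm thick, with a 15 mm bore.
- tray: Parts tray fixed on the cart, 200 (x) by 300 mm (y). Origin: centre of its underside on the cart top, z up. Its -y half is a solid dark grey block, flat top at z = 42 mm, with the rod's pocket; its +y half a bay (floor at z = 4 mm) with 30 mm aluminium walls and on the -x side an aluminium gate, 36 mm high, hinged at the outer corner, shut or up to 30 degrees ajar; it plays no part.
- pocket (a point): On the block's top, above the rod's origin; axes as tray (the rod's x is the tray's x at the start). The fitted pocket is 20 mm deep, so the rod's top is flush with the block. Along x from here it is 67 mm wide from -35 to 18 mm (big end) and 33 mm wide from 18 to 106 mm (shank, small end). From -35 to 17 mm there is no floor but a hollow, 39 mm deep from the top.
- ridge (a point): Mid-point of the sharp ridge (along y) where the pocket's floor ends and the hollow begins, at floor height, 20 mm below the block's top, under the rod 2 mm to the big-end side of its balance point. Big end pressed till it bottoms in the hollow (under 3 N to tip it): the rod see-saws to 26 degrees and stays so when let go, the eye's underside 12 mm above the block. Pressed halfway it falls back.
- mat: The black rubber mat, fixed on the cart top, 190 mm (x) by 240 mm (y), 3 mm thick. Origin: centre of its underside; its top is at z = 3 mm. It lies on the other side of the robot's centre line from the tray.
- piston: Aluminium piston, 62 mm in diameter and 52 mm high, standing crown up in the tray's bay; loose, to be left alone. Origin: centre of its underside.
- pushrod_a: Polished steel pushrod, 8 mm thick and 150 mm long, lying along the tray's x between two ribs of the bay; loose, to be left alone. Origin: middle of its underside.
- pushrod_b: The second pushrod, the same, between the next two ribs.
- dipstick: Black plastic dipstick with a yellow cap, 160 mm long, 34 mm wide and 12 mm high at the cap, lying on the cart beyond the mat's +x edge; loose, to be left alone. Origin: on the underside, in the cap; the stick runs along its +x.

How it is judged:
By the outcome, as a careful person would: the job done as asked, in the order asked, and still so for the second after the job is handed in, with the robot touching nothing.
It also fails if it takes over 58 s, if anything falls off the work surface, if the arm or the gripper's body presses on something with over 40 N, if the wrist force passes 120 N, or if a joint passes its speed limit or range.

## Working session

There is one attempt and no reset: what is moved stays moved. The work goes in short steps, Python scripts to look and compute and a shell command to move; the robot and the scene stay as the last step left them, time stands still between calls to the robot, and variables do not carry over. Pictures are saved under pics/ and viewed, about 8 in all and at most 12, crops included, and the job is handed in when it is done.

```bash
ls; mkdir -p pics
cat > h.py <<'E'
import numpy as np, cv2
from plant import robot, imaging
from scipy.spatial.transform import Rotation as R
def tool(s=None):
    s=s or robot.get_state(); q=s["tool_rot"]; T=np.eye(4)
    T[:3,:3]=R.from_quat([q[1],q[2],q[3],q[0]]).as_matrix(); T[:3,3]=s["position"]; return T
def cam(name,T=None):
    c=imaging.calibration(name); P=np.array(c["pose"]) if "pose" in c else (tool() if T is None else T)@np.array(c["mount"])
    f=210/np.tan(np.radians(c["vertical_fov"])/2); return P,f,c["cx"],c["cy"]
def ray(name,u,v,z,T=None):
    P,f,cx,cy=cam(name,T); d=P[:3,:3]@np.array([(u-cx)/f,(v-cy)/f,1]); o=P[:3,3]
    return o+d*(z-o[2])/d[2]
def proj(name,p,T=None):
    P,f,cx,cy=cam(name,T); q=P[:3,:3].T@(np.array(p)-P[:3,3]); return cx+f*q[0]/q[2],cy+f*q[1]/q[2]
E
python3 - <<'E'
from h import *
s=robot.get_state();print(s["clock"],s["position"],s["ft_force"])
for n in("top","scene"):
    im=imaging.read_camera(n);cv2.imwrite(f"pics/{n}0.png",im);print(n,imaging.calibration(n))
im=imaging.read_camera("wrist");cv2.imwrite("pics/w0.png",im)
print(imaging.calibration("wrist"), tool().round(3))
E
```

```text
pics
0.0 [0.22733587 0.50013168 0.20921347] [-0.31989076  0.29598454  1.19792086]
top {'vertical_fov': 56.94669285587293, 'cx': 282.8917543138307, 'cy': 202.83044842904252, 'pose': array([[-0.01899478, -0.99411456,  0.10665571,  0.50302457],
       [-0.99957671,  0.01653064, -0.02394043,  0.00387117],
       [ 0.02203644, -0.1070653 , -0.99400775,  0.90467547],
       [ 0.        ,  0.        ,  0.        ,  1.        ]])}
scene {'vertical_fov': 56.65962171492615, 'cx': 281.20040708322546, 'cy': 210.43319070892204, 'pose': array([[ 0.89605098,  0.21219039, -0.38995881,  0.87513352],
       [ 0.44344452, -0.4697393 ,  0.76334917, -0.54912594],
       [-0.02120362, -0.85692487, -0.51500502,  0.43516201],
       [ 0.        ,  0.        ,  0.        ,  1.        ]])}
{'vertical_fov': 63.83865824197613, 'cx': 275.81231802748135, 'cy': 210.4874441451352, 'mount': array([[-7.49088486e-04, -9.55536776e-01, -2.94871002e-01,
         7.46537024e-02],
       [ 9.99999711e-01, -7.53829568e-04, -9.75897721e-05,
        -1.45317857e-03],
       [-1.29031864e-04, -2.94870990e-01,  9.55537065e-01,
        -1.65621105e-01],
       [ 0.00000000e+00,  0.00000000e+00,  0.00000000e+00,
         1.00000000e+00]])} [[-0.91   0.414 -0.001  0.227]
 [ 0.414  0.91  -0.001  0.5  ]
 [ 0.    -0.001 -1.     0.209]
 [ 0.     0.     0.     1.   ]]
```

View pics/top0.png

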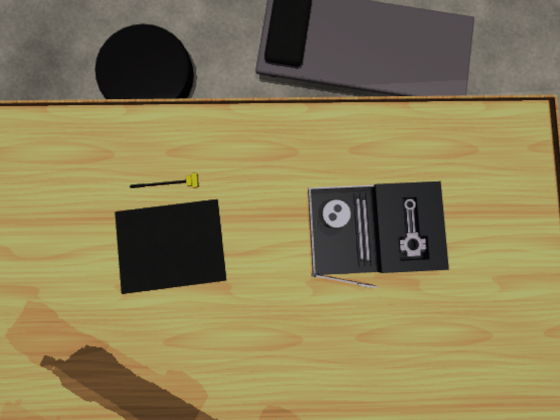

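View pics/scene0.png

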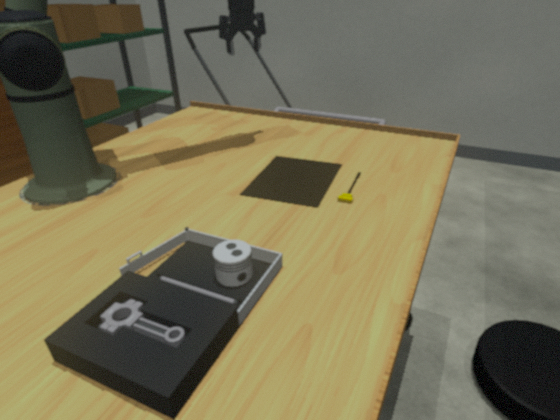

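Top view: the mat's corners are near (116,211), (218,200), (225,280) and (122,292). The rod's big bore is near (413,244), its eye near (410,204). The scene view agrees. Next I'll measure these more precisely.

Run:
```python
from h import *
im=cv2.imread("pics/top0.png"); g=cv2.cvtColor(im,cv2.COLOR_BGR2GRAY)
c=cv2.resize(im[170:290,300:460],None,fx=5,fy=5,interpolation=cv2.INTER_CUBIC);cv2.imwrite("pics/crop0.png",c)
# mat
m=np.zeros_like(g);m[190:300,105:235]=(g[190:300,105:235]<45)*255
k=max(cv2.findContours(m,0,1)[0],key=cv2.contourArea);r=cv2.minAreaRect(k);print("mat px",r)
w=np.array([ray("top",u,v,.003)for u,v in cv2.boxPoints(r)]);print("mat",w.round(4),w.mean(0).round(4))
# rod
m=np.zeros_like(g);m[190:268,390:436]=(g[190:268,390:436]>75)*255
k=max(cv2.findContours(m,0,1)[0],key=cv2.contourArea);r=cv2.minAreaRect(k);print("rod",cv2.boundingRect(k),r)
for u,v in cv2.boxPoints(r):print(ray("top",u,v,.042).round(4))
print([ray("top",u,v,.042).round(4) for u,v in((413.3,244),(410.2,204.5))])
# block
m=(g<75).astype(np.uint8)*255; m[:,:374]=0;m[:175]=0;m[280:]=0;m[:,455:]=0
```

```text
mat px ((169.40408325195312, 246.20860290527344), (81.97574615478516, 105.68102264404297), 83.0887680053711)
mat [[0.5853 0.3781 0.003 ]
 [0.611  0.1361 0.003 ]
 [0.4233 0.1138 0.003 ]
 [0.3999 0.3508 0.003 ]] [0.5049 0.2447 0.003 ]
rod (400, 199, 26, 58) ((412.5, 227.5), (57.0, 25.0), 90.0)
[ 0.5999 -0.2816  0.042 ]
[ 0.599  -0.3386  0.042 ]
[ 0.4713 -0.3311  0.042 ]
[ 0.4724 -0.2751  0.042 ]
[array([ 0.4983, -0.3063,  0.042 ]), array([ 0.587 , -0.3042,  0.042 ])]
```

View pics/crop0.png

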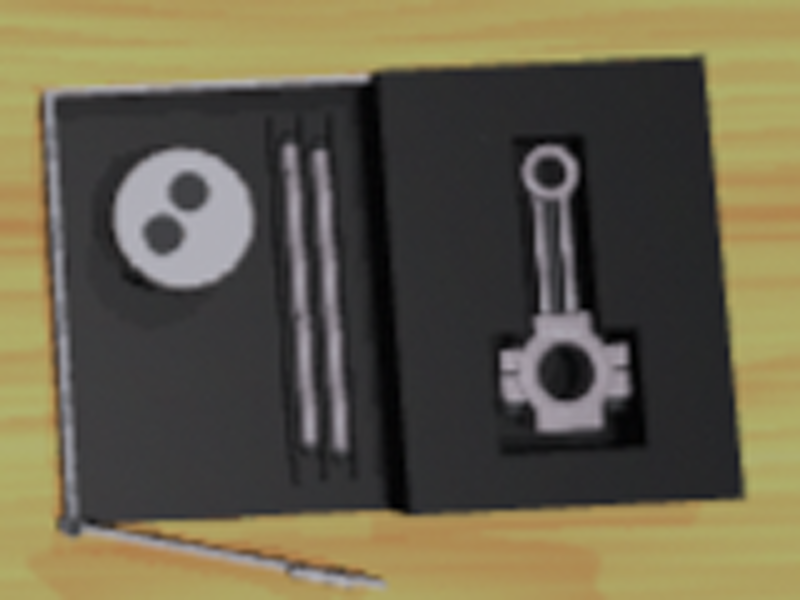

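The crop puts the bore at about (413.4, 244.4) and the eye at (410.0, 204.4) in full-image pixels. Now I'll move above the rod with the jaws shut and look with the wrist camera.

```bash
python3 -m pendant '[0,0,0,0,0,-6.5,0,0,0,0,0,-6.5,0,0,0,0,0,-6.5,0,0,0,0,0,-6.5]' 1 40
python3 -m pendant '[-11.5,-37,0,0,0,0,-11.5,-37,0,0,0,0,-11.5,-37,0,0,0,0,-11.5,-37,0,0,0,0,-11.5,-37,0,0,0,0,-11.5,-37,0,0,0,0,-11.5,-37,0,0,0,0,-11.5,-37,0,0,0,0]'
python3 -m pendant '[-11.5,-37,0,0,0,0,-11.5,-37,0,0,0,0,-11.5,-37,0,0,0,0,-11.5,-37,0,0,0,0,-11.5,-37,0,0,0,0,-11.5,-37,0,0,0,0,-11.5,-37,0,0,0,0,-11.5,-37,0,0,0,0]'
python3 -m pendant '[-11.5,-37,0,0,0,0,-11.5,-37,0,0,0,0,-11.5,-37,0,0,0,0,-11.5,-37,0,0,0,0,-11.5,-37,0,0,0,0,-11.5,-37,0,0,0,0,0,0,0,0,0,0,0,0,0,0,0,0]'
python3 - <<'E'
from h import *
T=tool();im=imaging.read_camera("wrist");cv2.imwrite("pics/w1.png",im);np.save("w1T.npy",T);print(T.round(4),robot.get_state()["ft_force"])
print(proj("wrist",[.4975,-.3065,.042],T),proj("wrist",[.587,-.304,.042],T))
E
```

```text
clock: 0.48
position: [0.2275, 0.5004, 0.2096]
tool_rot: [-0.0, -0.016, 1.0, -0.0]
ft_force: [0.3, 0.3, -0.1]
grip_width: 0.451
clock: 1.15
position: [0.3276, 0.2055, 0.21]
tool_rot: [0.0, -0.014, 1.0, -0.0]
ft_force: [1.3, 0.7, -0.8]
grip_width: 0.0
clock: 1.82
position: [0.4276, -0.0881, 0.2099]
tool_rot: [0.0, -0.013, 1.0, 0.0]
ft_force: [0.6, 1.0, 0.9]
grip_width: -0.003
clock: 2.48
position: [0.5023, -0.3078, 0.2087]
tool_rot: [-0.001, -0.012, 1.0, 0.001]
ft_force: [1.0, 0.5, -0.2]
grip_width: 0.001
[[-0.9997 -0.0243 -0.0012  0.5023]
 [-0.0243  0.9997  0.0011 -0.3078]
 [ 0.0011  0.0011 -1.      0.2087]
 [ 0.      0.      0.      1.    ]] [-0.9341325   0.27587406 -0.06903347]
(np.float64(278.6412667404245), np.float64(180.17807787720545)) (np.float64(278.80190806059124), np.float64(261.46701563179835))
```

View pics/w1.png

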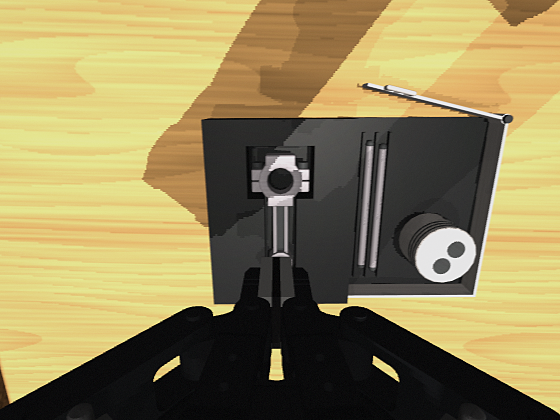

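The wrist view shows the bore at (281,180), predicted (278.6,180), so y ≈ -0.305. The shut tips are about 16 mm thick in tool y and 22 mm wide in x. I'll turn 90° so the 16 mm side spans the cap.

```bash
python3 -m pendant '[26,3,0,0,0,0,0,0,0,0,0,7,0,0,0,0,0,7,0,0,0,0,0,7,0,0,0,0,0,7,0,0,0,0,0,7,0,0,0,0,0,7,0,0,0,0,0,7]'
python3 -m pendant '[0,0,20,0,0,7,0,0,20,0,0,7,0,0,20,0,0,7,0,0,20,0,0,7,0,0,20,0,0,7,0,0,20,0,0,6,0,0,20,0,0,0,0,0,10,0,0,0]'
python3 -m pendant '[0,0,0,0,0,0,0,0,0,0,0,0]'
python3 - <<'E'
from h import *
T=tool();im=imaging.read_camera("wrist");sc=imaging.read_camera("scene");print(T.round(4))
cv2.imwrite("pics/w2.png",np.hstack([cv2.resize(im,(400,300)),cv2.resize(sc[260:410,40:240],(400,300))]))
E
```

```text
clock: 3.2
position: [0.4761, -0.3019, 0.2103]
tool_rot: [-0.0, 0.404, 0.915, 0.0]
ft_force: [0.0, 0.1, -0.1]
grip_width: 0.003
clock: 3.87
position: [0.475, -0.3012, 0.0581]
tool_rot: [-0.002, 0.697, 0.717, -0.0]
ft_force: [-0.8, 1.1, 0.2]
grip_width: -0.005
clock: 4.03
position: [0.4762, -0.3029, 0.0603]
tool_rot: [-0.0, 0.697, 0.717, -0.0]
ft_force: [-0.3, 0.3, 0.6]
grip_width: -0.0
[[-2.830e-02  9.996e-01 -7.000e-04  4.762e-01]
 [ 9.996e-01  2.830e-02  7.000e-04 -3.029e-01]
 [ 7.000e-04 -7.000e-04 -1.000e+00  6.030e-02]
 [ 0.000e+00  0.000e+00  0.000e+00  1.000e+00]]
```

View pics/w2.png

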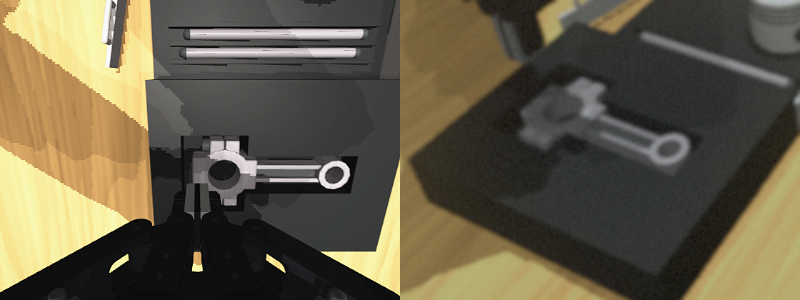

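Run:
```python
from h import *
b=ray("wrist",315,241,.042);e=ray("wrist",467.6,243.6,.042);print(b,e,np.linalg.norm(e-b),np.degrees(np.arctan2(e[1]-b[1],e[0]-b[0])))
print(tool()[:3,3])
```

```text
[ 0.50039245 -0.30572205  0.042     ] [ 0.59089463 -0.30497837  0.042     ] 0.09050523355055874 0.47080396738977986
[ 0.47724287 -0.30410476  0.06134227]
```

```bash
python3 -m pendant '[0,0,5,0,0,0,0,0,5,0,0,0,0,0,5,0,0,0,0,0,3,0,0,0,0,0,2,0,0,0,0,0,2,0,0,0,0,-0.5,2,0,0,0,0,0,0,0,0,0]'
python3 -m pendant '[0,-0.5,2,0,0,0,0,-0.5,2,0,0,0,0,-0.5,2,0,0,0,0,-0.5,2,0,0,0,0,0,0,0,0,0]'
```

```text
clock: 4.8
position: [0.4757, -0.3038, 0.0355]
tool_rot: [-0.0, 0.698, 0.717, -0.0]
ft_force: [-0.7, -1.0, 0.5]
grip_width: -0.002
clock: 5.22
position: [0.4736, -0.3037, 0.0275]
tool_rot: [-0.0, 0.698, 0.717, -0.0]
ft_force: [-0.4, -0.3, 0.1]
grip_width: -0.002
```

```bash
python3 -m pendant '[0,0,1,0,0,0,0,0,1,0,0,0,0,0,0,0,0,0]'
python3 -m pendant '[0,0,1,0,0,0,0,0,1,0,0,0,0,0,0,0,0,0]'
python3 - <<'E'
from h import *
T=tool();im=imaging.read_camera("wrist");sc=imaging.read_camera("scene");print(T[:3,3].round(4))
cv2.imwrite("pics/w3.png",np.hstack([cv2.resize(im,(400,300)),cv2.resize(sc[260:410,40:240],(400,300))]))
E
```

```text
clock: 5.47
position: [0.4739, -0.3039, 0.0258]
tool_rot: [-0.0, 0.698, 0.717, -0.0]
ft_force: [-1.1, -0.8, -0.1]
grip_width: -0.001
clock: 5.72
position: [0.4739, -0.3039, 0.0238]
tool_rot: [-0.0, 0.697, 0.717, -0.0]
ft_force: [0.1, 1.0, 1.0]
grip_width: 0.002
[ 0.4739 -0.3039  0.0238]
```

View pics/w3.png

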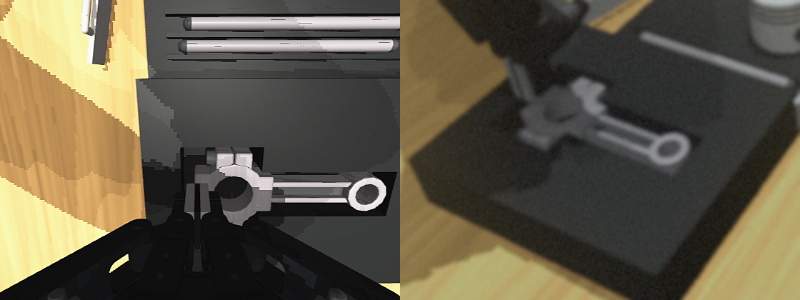

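Run:
```python
from h import *
for z in(.042,.062,.075):print(z,ray("wrist",514,270,z),ray("wrist",235*1.4,191*1.4,z if z<.05 else .035))
print(ray("wrist",183*1.4,200*1.4,.042),ray("wrist",388*1.4,172*1.4,.042),"pocket corners near/far")
im=imaging.read_camera("wrist");cv2.imwrite("pics/w4.png",cv2.resize(im[200:350,240:440],(800,600),interpolation=cv2.INTER_CUBIC))
```

```text
0.042 [ 0.58927882 -0.30285362  0.042     ] [ 0.49961063 -0.30384327  0.042     ]
0.062 [ 0.57339051 -0.29300522  0.062     ] [ 0.50091834 -0.30733715  0.035     ]
0.075 [ 0.56306311 -0.28660376  0.075     ] [ 0.50091834 -0.30733715  0.035     ]
[ 0.46449917 -0.3115856   0.042     ] [ 0.59945048 -0.28735353  0.042     ] pocket corners near/far
```

View pics/w4.png

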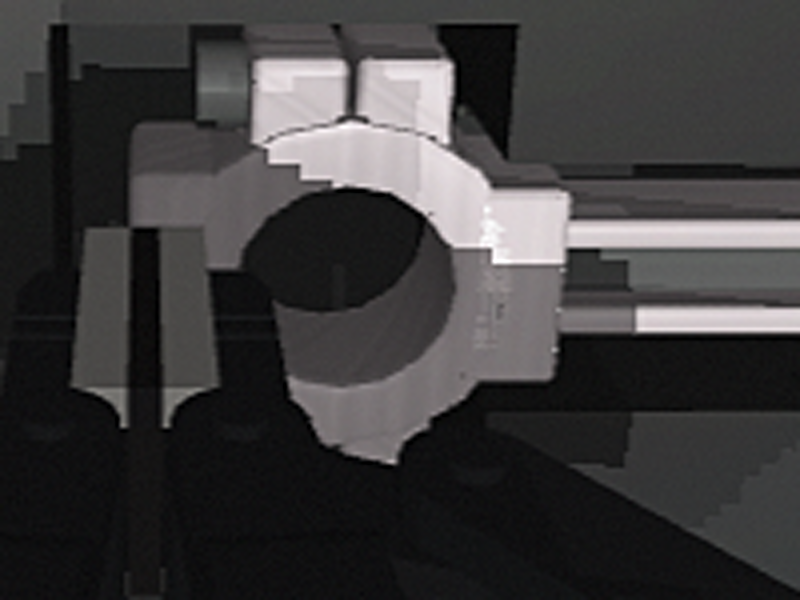

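Run:
```python
from h import *
for z in(.024,.034,.042,.05):
  print(z,[ray("wrist",240+a/4,200+b/4,z)[:2].round(4) for a,b in((82,230),(210,230),(130,130),(50,25),(130,225))])
T=tool();print(T[:3,3])
for dx in(-.011,.011):print([np.round((np.array(proj("wrist",(T@[dx,dy,0,1])[:3],T))-[240,200])*4) for dy in(-.008,0,.008)])
```

```text
0.024 [array([ 0.4658, -0.308 ]), array([ 0.483 , -0.3075]), array([ 0.4719, -0.2935]), array([ 0.4613, -0.2794]), array([ 0.4722, -0.3071])]
0.034 [array([ 0.4662, -0.3033]), array([ 0.4823, -0.3029]), array([ 0.4719, -0.2897]), array([ 0.462 , -0.2764]), array([ 0.4722, -0.3024])]
0.042 [array([ 0.4665, -0.2995]), array([ 0.4818, -0.2991]), array([ 0.4719, -0.2866]), array([ 0.4625, -0.274 ]), array([ 0.4722, -0.2987])]
0.05 [array([ 0.4668, -0.2958]), array([ 0.4813, -0.2954]), array([ 0.4719, -0.2835]), array([ 0.463 , -0.2717]), array([ 0.4722, -0.295 ])]
[ 0.47399981 -0.30397635  0.02398828]
[array([ 85., 278.]), array([144., 278.]), array([203., 278.])]
[array([ 83., 127.]), array([144., 127.]), array([205., 127.])]
```

Run:
```python
from h import *
T=tool();im=imaging.read_camera("scene")
S=5;x0,y0=70,270
c=cv2.resize(im[y0:y0+110,x0:x0+150],None,fx=S,fy=S,interpolation=cv2.INTER_CUBIC)
c=cv2.convertScaleAbs(c,alpha=2)
for p,col in((T[:3,3],(0,0,255)),(T[:3,3]+[0,0,.018],(0,255,255)),(T[:3,3]+[0,0,.04],(0,255,0))):
    u,v=proj("scene",p);print(u,v);cv2.circle(c,(int((u-x0+.5)*S),int((v-y0+.5)*S)),3,col,-1)
cv2.imwrite("pics/s4.png",c)
```

```text
111.44431765919154 317.1039077762002
108.29015028630351 307.91153781564657
104.28653762473502 296.24358097853167
```

View pics/s4.png

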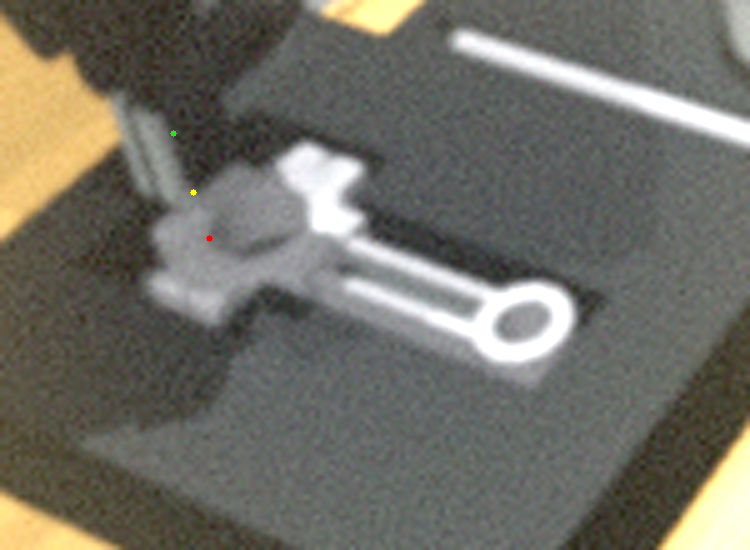

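The scene crop shows the side faces of the shank and eye above the block, so the rod is tipping. I'll triangulate the eye.

```bash
python3 - <<'E'
from h import *
def tri(obs):
    A=[];b=[]
    for n,u,v in obs:
        P,f,cx,cy=cam(n);d=P[:3,:3]@np.array([(u-cx)/f,(v-cy)/f,1]);d/=np.linalg.norm(d)
        M=np.eye(3)-np.outer(d,d);A.append(M);b.append(M@P[:3,3])
    x=np.linalg.lstsq(np.vstack(A),np.hstack(b),rcond=None)[0];return x.round(4),[np.linalg.norm(M@x-c).round(4) for M,c in zip(A,b)]
print("eye",tri([("scene",175.9,334.2),("wrist",514,270)]))
print("bore",tri([("scene",70+262/5,270+213/5),("wrist",240+350/4,200+285/4)]))
print("cap TR?",ray("scene",175.9,334.2,.042))
E
python3 -m pendant '[0,0,1,0,0,0,0,0,1,0,0,0,0,0,0,0,0,0]'
python3 -m pendant '[0,0,1,0,0,0,0,0,1,0,0,0,0,0,0,0,0,0]'
```

```text
eye (array([ 0.5903, -0.3018,  0.042 ]), [np.float64(0.0015), np.float64(0.0015)])
bore (array([ 0.4995, -0.304 ,  0.0439]), [np.float64(0.0013), np.float64(0.0013)])
cap TR? [ 0.59102491 -0.30050632  0.042     ]
clock: 6.17
position: [0.4739, -0.3039, 0.0218]
tool_rot: [-0.0, 0.698, 0.717, -0.0]
ft_force: [0.5, -0.7, -0.3]
grip_width: 0.001
clock: 6.42
position: [0.4739, -0.3039, 0.0198]
tool_rot: [-0.0, 0.698, 0.717, -0.0]
ft_force: [-0.1, -0.0, 1.1]
grip_width: -0.001
```

Run:
```python
from h import *
a=cv2.imread("pics/w1.png").astype(int);b=imaging.read_camera("wrist");cv2.imwrite("pics/w5.png",b);b=b.astype(int)
ga,gb=a.mean(2),b.mean(2)
np.set_printoptions(linewidth=200)
for c in(265,270,276,282,288):print(c,"rows 225-300/3 w1",ga[225:300:3,c].astype(int),"\n   now",gb[225:300:3,c].astype(int))
for r in(240,250,260,268):print(r,"w1",ga[r,250:304:2].astype(int),"\n   now",gb[r,250:304:2].astype(int))
```

```text
265 rows 225-300/3 w1 [33 33 33 32 31 29 30 35 29 30 27 57 55 53 56 56 56 55 55 55 54 56 53 53 92] 
   now [ 23  22  21  23  25  23  22  22  23  21  20  74  73  72  71  74  73  72  75  71  72  73  72  72 119]
270 rows 225-300/3 w1 [57 55 56 58 51 48 51 50 20 43 41 58 55 52 56 54 54 56 56 56 56 56 58 59 92] 
   now [ 24  24  24  22  26  21  24  19  16  16  11  77  75  75  75  73  74  75  74  76  75  75  74  78 122]
276 rows 225-300/3 w1 [131 134 135 138 136 140 140 136 138  47 207   2   7   6   8   8   8   9   8   8   5   9   7   8  15] 
   now [ 21  26  19  69  65  67  70  88  99 100 105  10  14  13  11  13  10  13  14  11  12  14  11  11  20]
282 rows 225-300/3 w1 [ 75  75  76  75  76  77  74  75  63  73 180  54  56  54  54  54  55  57  55  56  57  56  58  56  92] 
   now [ 24  24  21  66  66  68  66  85  98 102 106  74  73  74  72  73  74  74  74  75  76  74  76  74 120]
288 rows 225-300/3 w1 [ 58  57  60  57  59  57  53  54  59  65 143  53  52  55  55  55  54  53  54  56  55  55  56  52  92] 
   now [ 32  28  25  66  66  68  64  86  99 102 106  72  74  72  73  75  73  73  72  73  
[... 151 characters left out ...]
 10 14 23 23 23 23 24 23 21 51 66 67 66 65 68 70 69 68 66 60 61 61 63 64 65]
250 w1 [ 61  59  61  59  57  59  49  43  37  15  26  34 174 137  37  43  44 139 186  61  39  42  18  42  53  50  50] 
   now [ 24  19  15  11  19  25  26  24  24  24  16  82  97 100  99  99 102 102  98 101 102 100  97  97  95  95  99]
260 w1 [57 58 57 58 49 48 56 53 56 53 57 31  8 10  6 50 55 55 55 52 52 76 14 42 49 49 47] 
   now [ 24  21  14  12  24  15  75  73  72  71  75  47   8  15   8  65  74  73  73  71  70 103 100  96  93  95  99]
268 w1 [ 5  4  4  9  5 33 56 55 52 56 56 30  5  5  5 49 55 54 53 54 57 19 11  3  8  6  0] 
   now [14 17 16 15 14 48 75 72 73 73 76 46 14 11 11 66 73 74 75 73 75 25  9  6  7 11 14]
```

```bash
python3 - <<'E'
from h import *
T=tool();T[2,3]=.0238
for dx in(-.011,-.006,0):
  for dz in(0,-.01,-.017,-.025,-.032):
    print(dx,dz,[np.round((np.array(proj("scene",(T@[dx,dy,dz,1])[:3]))-[70,270]+.5)*5) for dy in(-.008,.008)])
E
python3 - <<'E'
import cv2,numpy as np
np.set_printoptions(linewidth=220)
g=cv2.imread("pics/s4.png").mean(2).astype(int)
for r in range(100,240,10):print(r,g[r,90:230:6])
E
```

```text
-0.011 0 [array([159., 256.]), array([201., 274.])]
-0.011 -0.01 [array([150., 231.]), array([193., 248.])]
-0.011 -0.017 [array([143., 213.]), array([186., 230.])]
-0.011 -0.025 [array([136., 192.]), array([179., 209.])]
-0.011 -0.032 [array([129., 173.]), array([172., 190.])]
-0.006 0 [array([173., 244.]), array([215., 261.])]
-0.006 -0.01 [array([164., 219.]), array([206., 236.])]
-0.006 -0.017 [array([157., 201.]), array([200., 218.])]
-0.006 -0.025 [array([150., 180.]), array([193., 197.])]
-0.006 -0.032 [array([143., 161.]), array([186., 178.])]
0 0 [array([189., 230.]), array([231., 247.])]
0 -0.01 [array([180., 204.]), array([222., 221.])]
0 -0.017 [array([174., 186.]), array([216., 203.])]
0 -0.025 [array([167., 166.]), array([209., 182.])]
0 -0.032 [array([160., 147.]), array([203., 164.])]
100 [171 160 141 146 130 128  94  68  64  56  52  57  54  69  58  62  52  62  58  56  46  53  79  92]
110 [182 177 183 172 160 140 104 100 109  98  73  68  60  57  63  48  66  53  59  53  62  50  58  79]
120 [178 179 188 187 176 154 133 123 135 141 137 124 100  62  54  56  56  64  58  56
[... 439 characters left out ...]
 60  54  56  53  70 117 136 124 113 141 155 142 130 102  72  58  56  42  48  57  80 104]
180 [ 74  56  64  68  66  56  58  84 127 148 116 126 152 151 138 119  84  64  50  62  82 106 122 122]
190 [ 62  64  69  72  58  65  47  68  98 122 122 112 140 156 147 130 120 170  85 104 120 128 129 132]
200 [ 70  66  79  70  77  67  70  68  55  68  74  76  96 130 138 135 138 132 128 126 132 128 129 128]
210 [ 72  73  76  70  74  76  69  64  50  54  56  50  62  88 116 127 136 140 154 138 134 125 121 124]
220 [ 68  80  74  66  63  66  53  56  62  37  59  86 119 140 146 151 149 154 154 146 133 114 116 114]
230 [ 73  71  64  74  52  54  64  56  54  59  91 136 158 157 156 158 153 145 151 141 119 104 106 108]
```

Both views put the actual fingertips about 25–30 mm behind the nominal TCP, so I haven't reached the rod yet. I'll keep going down, watching the force.

```bash
for i in 1; do python3 -m pendant '[0,0.5,2,0,0,0,0,0.5,2,0,0,0,0,0,0,0,0,0]'; done
python3 -m pendant '[0,0,2,0,0,0,0,0,2,0,0,0,0,0,0,0,0,0]'
python3 - <<'E'
from h import *
b=imaging.read_camera("wrist");s=imaging.read_camera("scene");cv2.imwrite("pics/w6.png",b);cv2.imwrite("pics/s6.png",s)
print(robot.get_state()["ft_force"],tool()[:3,3])
a=cv2.imread("pics/scene0.png");d=cv2.absdiff(a,s).mean(2)[300:350,130:200];print("scene diff near eye",d.max(),(d>25).sum())
E
```

```text
clock: 6.72
position: [0.4749, -0.3038, 0.0156]
tool_rot: [-0.0, 0.697, 0.717, 0.0]
ft_force: [0.8, 0.4, -0.2]
grip_width: 0.001
clock: 6.97
position: [0.4756, -0.3041, 0.0119]
tool_rot: [0.0, 0.697, 0.717, 0.0]
ft_force: [0.9, -0.3, 0.6]
grip_width: -0.002
[ 1.65986496  0.26804716 -0.48436195] [ 0.47548916 -0.30404106  0.01200882]
scene diff near eye 123.33333333333333 1226
```

```bash
cat >> h.py <<'E'
def eye(s):
    g=s[285:360,140:210].mean(2); m=(g>100).astype(np.uint8)*255
    n,l,st,c=cv2.connectedComponentsWithStats(m); i=1+np.argmax(st[1:,4]); return st[i]+[140,285,0,0,0]
E
python3 - <<'E'
from h import *
for f in("scene0","s6"):print(eye(cv2.imread(f"pics/{f}.png")))
E
python3 -m pendant '[0,0,2,0,0,0,0,0,2,0,0,0,0,0,0,0,0,0]'
python3 -c "
from h import *
print(eye(imaging.read_camera('scene')))"
python3 -m pendant '[0,0,2,0,0,0,0,-0.5,2,0,0,0,0,0,0,0,0,0]'
python3 -c "
from h import *
print(eye(imaging.read_camera('scene')))"
```

```text
[140 317  44  25 344]
[141 308  33  21 277]
clock: 7.32
position: [0.4767, -0.3046, 0.0085]
tool_rot: [0.002, 0.697, 0.717, 0.001]
ft_force: [5.6, -0.6, 2.1]
grip_width: 0.0
[143 308  31  20 274]
clock: 7.62
position: [0.4768, -0.3048, 0.0052]
tool_rot: [0.002, 0.697, 0.717, 0.001]
ft_force: [5.6, 0.5, 5.8]
grip_width: -0.001
[143 308  31  21 279]
```

Run:
```python
from h import *
w=imaging.read_camera("wrist");s=imaging.read_camera("scene");cv2.imwrite("pics/w7.png",w);cv2.imwrite("pics/s7.png",s)
c=np.hstack([cv2.resize(w[190:340,240:440],(400,300)),cv2.convertScaleAbs(cv2.resize(s[265:365,75:208],(400,300)),alpha=1.7)])
cv2.imwrite("pics/c7.png",c);print(robot.get_state()["ft_force"])
```

```text
[5.47273606 0.36298892 5.79476857]
```

View pics/c7.png

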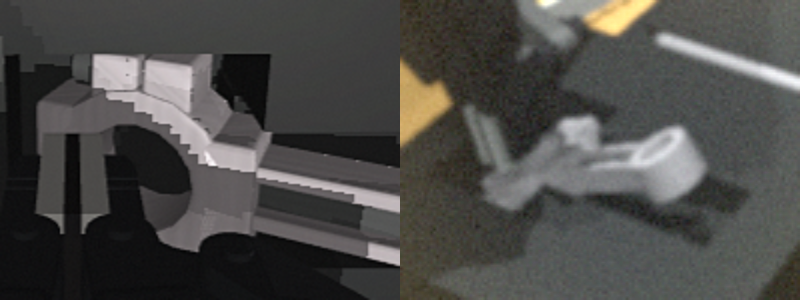

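```bash
python3 -c "
from h import *
print(proj('scene',[.5724,-.3035,.072]))"
python3 -m pendant '[0,0,1.5,0,0,0,0,0,0,0,0,0,0,0,-4,0,0,0,0,0,-10,0,0,0,0,0,-20,0,0,0,0,0,-30,0,0,0,0,0,-30,0,0,0,0,0,0,0,0,0]'
python3 -c "
from h import *
s=imaging.read_camera('scene');print(eye(s));cv2.imwrite('pics/s8.png',s)"
```

```text
(np.float64(158.91116188175255), np.float64(314.4888467797927))
clock: 8.43
position: [0.4758, -0.3059, 0.1013]
tool_rot: [0.003, 0.698, 0.717, -0.001]
ft_force: [1.2, -0.2, -0.1]
grip_width: -0.001
[145 308  28  20 238]
```

Run:
```python
from h import *
T=tool();w=imaging.read_camera("wrist");T2=tool();print((T2-T)[:3,3]);cv2.imwrite("pics/w8.png",w);np.save("w8T.npy",T2)
s=cv2.imread("pics/s8.png")
c=np.hstack([w[120:320,230:510],cv2.resize(cv2.convertScaleAbs(s[265:345,75:195],alpha=1.7),(300,200),interpolation=cv2.INTER_CUBIC)])
c=np.hstack([cv2.resize(w[140:320,250:490],(480,360)),cv2.resize(cv2.convertScaleAbs(s[275:355,95:166+29],alpha=1.7),None,fx=3.2,fy=4.5)[:360]])
cv2.imwrite("pics/c8.png",c);print(c.shape)
```

```text
[-0.00105699  0.00100394 -0.00184948]
(360, 800, 3)
```

View pics/c8.png

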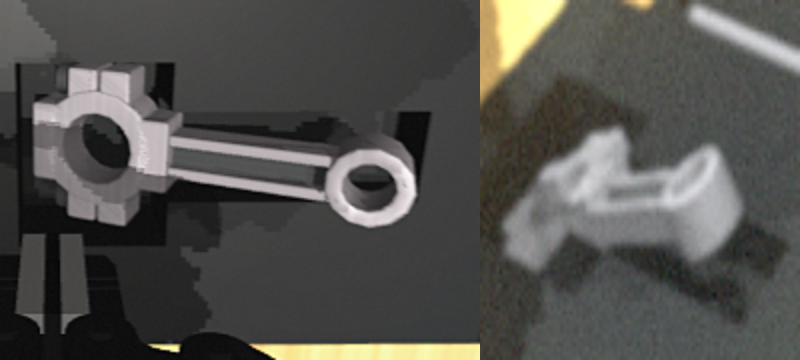

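Run:
```python
from h import *
T=np.load("w8T.npy")
def L(n,u,v):
    P,f,cx,cy=cam(n,T);d=P[:3,:3]@np.array([(u-cx)/f,(v-cy)/f,1]);d/=np.linalg.norm(d);return np.eye(3)-np.outer(d,d),P[:3,3]
M=[L("wrist",436,233.5),L("scene",162.2,313.9)]
x=np.linalg.lstsq(np.vstack([m for m,_ in M]),np.hstack([m@o for m,o in M]),rcond=None)[0];print("eye top",x,[np.linalg.norm(m@(x-o)) for m,o in M])
for z in(.072,):print(ray("wrist",436,233.5,z,T))
# pocket top corners
for p in((18,63),(175,63),(432,112),(20,245),(165,245)):print(p,ray("wrist",250+p[0]/2,140+p[1]/2,.042,T))
print("bore",[ray("wrist",300,212.5,z,T) for z in(.03,.035,.04)])
# hypothesised rod: ridge xr, tilt
for xr in(.514,.516,.518,.520):
  q=lambda X,Z:[xr+(X-17)*np.cos(.454)-Z*np.sin(.454),-.304,.022+(X-17)*np.sin(.454)+Z*np.cos(.454)]
  print(xr,"wrist eye,bore",proj("wrist",q(90,20),T),proj("wrist",q(0,20),T),"scene",proj("scene",q(90,20)))
```

```text
eye top [ 0.57289986 -0.30092611  0.07003477] [np.float64(0.0016662468723224778), np.float64(0.0016662468723225726)]
[ 0.57083027 -0.30148485  0.072     ]
(18, 63) [ 0.46199823 -0.27204846  0.042     ]
(175, 63) [ 0.51391639 -0.27069304  0.042     ]
(432, 112) [ 0.60209321 -0.28513893  0.042     ]
(20, 245) [ 0.46345824 -0.33824726  0.042     ]
(165, 245) [ 0.51562479 -0.33687319  0.042     ]
bore [array([ 0.49145227, -0.30354656,  0.03      ]), array([ 0.4910389 , -0.30197301,  0.035     ]), array([ 0.49062554, -0.30039946,  0.04      ])]
0.514 wrist eye,bore (np.float64(-130.87545709140318), np.float64(94.29278161991226)) (np.float64(1088.3748741138083), np.float64(125.37423238099339)) scene (np.float64(-127.18405209611473), np.float64(462.20013039192554))
0.516 wrist eye,bore (np.float64(-130.88988824228068), np.float64(94.29238919802418)) (np.float64(1088.308342693502), np.float64(125.37242032030012)) scene (np.float64(-127.19206528348002), np.float64(462.1924951034666))
0.518 wrist eye,bore (np.float64(-130.9043194016732), np.float64(94.29199677590456)) (np.float64(1088.2418110875813), np.float64(125.37060825455146)) scene (np.float64(-127.20007820697185), np.float64(462.18486006643707))
0.52 wrist eye,bore (np.float64(-130.918750569581), np.float64(94.29160435355337)) (np.float64(1088.1752792960458), np.float64(125.3687961837473)) scene (np.float64(-127.20809086660313), np.float64(462.1772252808245))
```

Wrist view: the eye's top face is centred at (436,233.5), which with the scene view gives (0.572,-0.3015,0.071). That matches the full 26° rest. Next I'll open partway, turn back 90° and tilt 26° to stand square to the rod.

```bash
python3 -m pendant '[0,0,-10,0,0,-7,0,0,-10,0,0,-7,0,0,0,0,0,-7,0,0,0,0,0,-7,0,0,0,0,0,-7,0,0,0,0,0,-7,0,0,0,0,0,-7,0,0,0,0,0,-7]' 0.1
python3 -m pendant '[0,0,0,0,0,-7,0,0,0,0,0,-7,0,0,0,0,0,-7,0,0,0,0,0,-7,0,0,0,0,0,-6,0,0,0,0,0,0]'
python3 -m pendant '[0,0,0,0,-6.5,0,0,0,0,0,-6.5,0,0,0,0,0,-6.5,0,0,0,0,0,-6.5,0,0,0,0,0,0,0,0,0,0,0,0,0]'
cat >> h.py <<'E'
def goal(p):
    T=tool(); print("TCP",T[:3,3].round(4),"tool-frame mm to goal",(T[:3,:3].T@(np.array(p)-T[:3,3])*1000).round(1)); return T
E
python3 - <<'E'
from h import *
T=goal([.5417,-.302,.0806]);goal([.568,-.302,.0267]);print(T.round(3), robot.get_state()["grip_width"])
E
```

```text
clock: 9.2
position: [0.4725, -0.3029, 0.1142]
tool_rot: [-0.002, 0.277, 0.961, 0.001]
ft_force: [-0.0, 0.2, 0.3]
grip_width: 0.449
clock: 9.7
position: [0.4727, -0.3029, 0.1144]
tool_rot: [-0.002, -0.014, 1.0, 0.001]
ft_force: [-0.6, -0.3, 0.7]
grip_width: 0.45
clock: 10.2
position: [0.4717, -0.3026, 0.1145]
tool_rot: [0.223, -0.011, 0.975, 0.005]
ft_force: [-0.8, -0.3, -0.7]
grip_width: 0.45
TCP [ 0.4717 -0.3026  0.1145] tool-frame mm to goal [-48.3  -1.1  61. ]
TCP [ 0.4717 -0.3026  0.1145] tool-frame mm to goal [-48.6  -1.9 120.9]
[[-0.901 -0.023  0.434  0.472]
 [-0.018  1.     0.014 -0.303]
 [-0.434  0.005 -0.901  0.115]
 [ 0.     0.     0.     1.   ]] 0.44973453076792097
```

```bash
python3 -m pendant '[-16,-0.5,0,0,0,0,-16,-0.5,0,0,0,0,-16.5,0,0,0,0,0,0,0,20,0,0,0,0,0,20,0,0,0,0,0,20,0,0,0,0,0,0,0,0,0,0,0,0,0,0,0]'
python3 -m pendant '[0,0,12,0,0,0,0,0,12,0,0,0,0,0,10,0,0,0,0,0,6,0,0,0,0,0,5,0,0,0,0,0,0,0,0,0]'
python3 - <<'E'
from h import *
goal([.568,-.302,.0267]);print(robot.get_state()["ft_force"])
s=imaging.read_camera("scene");cv2.imwrite("pics/s9.png",s);w=imaging.read_camera("wrist");cv2.imwrite("pics/w9.png",w)
c=np.hstack([cv2.resize(w[120:320,180:400],(440,400)),cv2.resize(cv2.convertScaleAbs(s[265:365,105:195],alpha=1.7),(360,400),interpolation=cv2.INTER_CUBIC)])
cv2.imwrite("pics/c9.png",c)
E
```

```text
clock: 10.87
position: [0.5454, -0.3025, 0.0831]
tool_rot: [0.224, -0.014, 0.975, 0.004]
ft_force: [0.5, -0.4, -0.4]
grip_width: 0.453
clock: 11.37
position: [0.5642, -0.3024, 0.0429]
tool_rot: [0.225, -0.013, 0.974, 0.003]
ft_force: [0.3, -0.7, 0.3]
grip_width: 0.448
TCP [ 0.5642 -0.3024  0.0429] tool-frame mm to goal [ 3.7  0.2 16.2]
[ 0.29813594 -0.7044252   0.33310608]
```

View pics/c9.png

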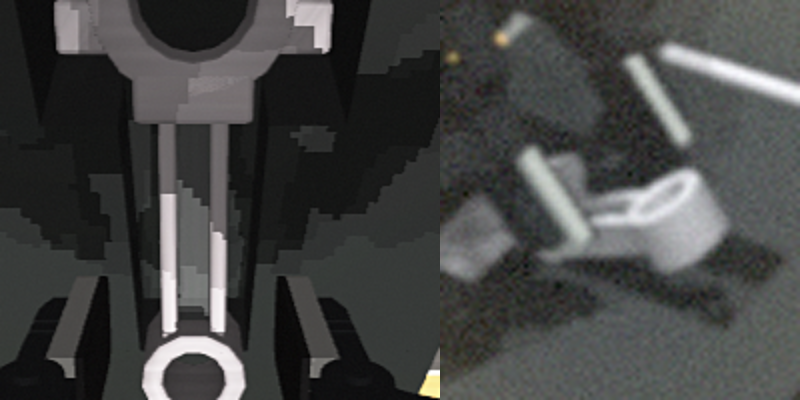

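Run:
```python
from h import *
T=tool();P,f,cx,cy=cam("scene")
for (a,b,y0) in((575,248,-.325),(684,143,-.279)):
    u,v=105+(a-440)/4,265+b/4
    d=P[:3,:3]@np.array([(u-cx)/f,(v-cy)/f,1]);o=P[:3,3];p=o+d*(y0-o[1])/d[1]
    print(p.round(4),"in tool mm",(T[:3,:3].T@(p-T[:3,3])*1000).round(1))
mid=np.array([.5557,-.302,.0519]);print("rod mid in tool",(T[:3,:3].T@(mid-T[:3,3])*1000).round(1))
```

```text
[ 0.5568 -0.325   0.0636] in tool mm [ -1.7 -22.2 -21.4]
[ 0.5624 -0.279   0.07  ] in tool mm [-10.6  23.6 -24.2]
rod mid in tool [  3.9   0.8 -11.2]
```

```bash
python3 -m pendant '[3,0,5,0,0,0,0,0.5,5,0,0,0,0,0,3,0,0,0,0,0,2,0,0,0,0,0,0,0,0,0]'
python3 -m pendant '[0,0,0,0,0,0,0,0,0,0,0,0,0,0,0,0,0,0,0,0,0,0,0,0,0,0,0,0,0,0,0,0,0,0,0,0]' 1 90
```

```text
clock: 11.88
position: [0.5678, -0.3017, 0.028]
tool_rot: [0.225, -0.013, 0.974, 0.003]
ft_force: [-0.3, -0.1, -0.4]
grip_width: 0.449
clock: 12.38
position: [0.5679, -0.3021, 0.0287]
tool_rot: [0.225, -0.013, 0.974, 0.003]
ft_force: [-1.4, -0.7, 1.8]
grip_width: 0.15
```

```bash
python3 -m pendant '[-2,0,-4.5,0,0,0,-2,0,-4.5,0,0,0,-4.3,0,-9,0,0,0,-4.3,0,-9,0,0,0,-4.3,0,-9,0,0,0,0,0,0,0,0,0]'
python3 -m pendant '[-6,0,-13,0,0,0,-6,0,-13,0,0,0,-6,0,-13,0,0,0,-6,0,-13,0,0,0,-6,0,-13,0,0,0,-6,0,-13,0,0,0,0,0,0,0,0,0]'
python3 - <<'E'
from h import *
T=tool();w=imaging.read_camera("wrist");s=imaging.read_camera("scene");cv2.imwrite("pics/w10.png",w);cv2.imwrite("pics/s10.png",s);st=robot.get_state();print(T.round(3),st["ft_force"],st["ft_torque"],st["grip_width"],st["joints"])
# bore rim/shank compare with grasp view
a=cv2.imread("pics/w9.png").mean(2)
m=(w.mean(2)>60).astype(np.uint8);n,l,stt,c=cv2.connectedComponentsWithStats(m)
print([(list(x),y.round()) for x,y in zip(stt,c) if x[4]>300][1:])
E
```

```text
clock: 12.88
position: [0.569, -0.3032, 0.0716]
tool_rot: [0.227, -0.014, 0.974, 0.002]
ft_force: [-0.1, -0.4, -3.6]
grip_width: 0.155
clock: 13.47
position: [0.5672, -0.3034, 0.1579]
tool_rot: [0.227, -0.014, 0.974, 0.001]
ft_force: [1.0, -0.4, -3.5]
grip_width: 0.152
[[-0.897 -0.027  0.442  0.567]
 [-0.026  1.     0.009 -0.303]
 [-0.442 -0.004 -0.897  0.158]
 [ 0.     0.     0.     1.   ]] [-0.04140681  0.9163443  -5.20362127] [0.02417264 0.68547903 0.01798876] 0.15072157260687682 [-0.76726754  0.29684722 -0.50058544  0.44262434  0.31778729 -0.74093185]
[([np.int32(0), np.int32(0), np.int32(560), np.int32(413), np.int32(126672)], array([245., 203.])), ([np.int32(377), np.int32(0), np.int32(50), np.int32(162), np.int32(1639)], array([402.,  76.])), ([np.int32(392), np.int32(0), np.int32(56), np.int32(165), np.int32(1686)], array([419.,  77.])), ([np.int32(437), np.int32(90), np.int32(87), np.int32(68), np.int32(1928)], array([470., 113.])), ([np.int32(260), np.int32(311), np.int32(33), np.int32(18), np.int32(369)], array([276., 318.])), ([np.int32(252), np.int32(339), np.int32(49), np.int32(41), np.int32(1533)], array([276., 362.]))]
```

```bash
python3 -m pendant '[0,0,0,0,6.5,0,0,0,0,0,6.5,0,0,0,0,0,6.5,0,0,0,0,0,6.5,0,0,0,0,0,0,0]'
python3 -m pendant '[1,30,0,0,0,0,1.3,36,0,0,0,0,1.3,36,0,0,0,0,1.3,36,0,0,0,0,1.3,36,0,0,0,0,1.3,36,0,0,0,0,1.3,36,0,0,0,0,1.3,36,0,0,0,0]'
python3 -m pendant '[1.3,36,0,0,0,0,1.3,36,0,0,0,0,1.3,36,0,0,0,0,1.3,36,0,0,0,0,1.3,36,0,0,0,0,1.3,36,0,0,0,0,1,30,0,0,0,0,0,20,0,0,0,0]'
python3 -m pendant '[0,0,0,0,0,0,0,0,0,0,0,0,0,0,0,0,0,0]'
python3 - <<'E'
from h import *
goal([.534,.245,.158]);T=tool();w=imaging.read_camera("wrist");s=imaging.read_camera("scene");t=imaging.read_camera("top")
for n,i in(("w11",w),("s11",s),("t11",t)):cv2.imwrite(f"pics/{n}.png",i)
print(T.round(3),robot.get_state()["grip_width"])
# predicted bore top/edge if flat
for X in(0,-26,27,90):print(X,[np.round(proj("wrist",(T@[.067-X/1000,0,-.0362+dz,1])[:3],T)) for dz in(0,)])
np.set_printoptions(linewidth=220)
g=w.mean(2).astype(int);print("col276 rows0-340/6",g[0:340:6,276]);print("row",[ (r,g[r,180:380:8]) for r in(60,100,140,180)])
E
```

```text
clock: 13.98
position: [0.5686, -0.3009, 0.1513]
tool_rot: [-0.002, -0.015, 1.0, 0.002]
ft_force: [2.0, -1.4, -4.7]
grip_width: 0.151
clock: 14.65
position: [0.5467, -0.0186, 0.153]
tool_rot: [0.0, -0.013, 1.0, 0.001]
ft_force: [0.6, -0.2, -3.9]
grip_width: 0.15
clock: 15.32
position: [0.5305, 0.2481, 0.1529]
tool_rot: [-0.0, -0.015, 1.0, 0.001]
ft_force: [-0.2, -0.7, -4.0]
grip_width: 0.153
clock: 15.57
position: [0.5312, 0.2446, 0.1532]
tool_rot: [-0.0, -0.013, 1.0, -0.0]
ft_force: [-0.2, -0.1, -4.4]
grip_width: 0.155
TCP [0.5312 0.2446 0.1532] tool-frame mm to goal [-2.8  0.3 -4.8]
[[-1.    -0.027 -0.001  0.531]
 [-0.027  1.    -0.     0.245]
 [ 0.001 -0.    -1.     0.153]
 [ 0.     0.     0.     1.   ]] 0.15321462484836326
0 [array([280., 130.])]
-26 [array([280.,  54.])]
27 [array([280., 199.])]
90 [array([279., 334.])]
col276 rows0-340/6 [199 197 206 207 191 190 190 185 178 165 202 206 217 215 213  45  15  15  13  25  14   6  32  31  30  30  33  54 216 225 220 197 188  83  84  34  39  37  39  37  37  38  39  37  39  38  38  48  47  47  39  62 123 100
  34  58  59]
row [(60, array([ 12,  17,  21,  30,  32,  32,  30, 154, 191, 192, 196, 198, 202, 207, 208, 209, 209, 171,  32,  33,  34,  32,  32,  33,  33])), (100, array([ 22,  21,  11, 144, 217, 216, 196, 211, 224,  47,  11,  15,  14,  29,  28,  35, 204, 203, 197, 216, 214, 205,  30,  31,  30])), (140, array([ 20,  22,  22, 114, 116, 191, 212, 228,  62,  18,  18,  31,  29,  30,  30,  25,  53, 208, 201, 207, 212, 213,  35,  34,  36])), (180, array([ 22,  20,  21,  19,  20,  21,  20,  23,  85,  93, 107, 198, 220, 203, 207, 206, 168,  32,  30,  31,  33,  35,  35,  37,  35]))]
```

Run:
```python
import cv2,numpy as np
w=cv2.imread("pics/w11.png");s=cv2.imread("pics/s11.png")
c=np.hstack([cv2.resize(w,(400,300)),cv2.resize(cv2.convertScaleAbs(s[90:210,220:380],alpha=1.3),(400,300),interpolation=cv2.INTER_CUBIC)])
cv2.imwrite("pics/c11.png",c)
```

```text
(no output)
```

View pics/c11.png

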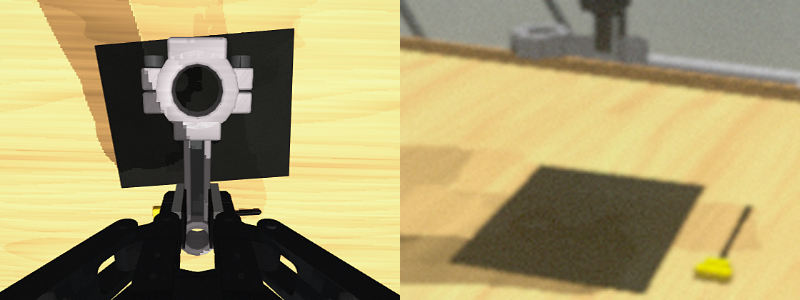

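Wrist view: the held rod lies flat, with the bore at (277,125) against a predicted (280,130) and the eye at row 336 against 334. Lowering it onto the mat centre.

```bash
python3 -m pendant '[-2,0,22,0,0,0,0,0,25,0,0,0,0,0,25,0,0,0,0,0,25,0,0,0,0,0,22,0,0,0,0,0,18,0,0,0,0,0,11,0,0,0,0,0,0,0,0,0]'
python3 -m pendant '[0,0,3,0,0,0,0,0,3,0,0,0,0,0,2,0,0,0,0,0,0,0,0,0]'
python3 -m pendant '[0,0,2,0,0,0,0,0,2,0,0,0,0,0,0,0,0,0]'
```

```text
clock: 16.38
position: [0.5321, 0.2439, 0.0038]
tool_rot: [-0.002, -0.013, 1.0, -0.001]
ft_force: [0.0, -0.9, -3.5]
grip_width: 0.153
clock: 16.72
position: [0.5344, 0.2455, -0.0012]
tool_rot: [0.001, -0.013, 1.0, 0.0]
ft_force: [0.4, -0.3, -3.2]
grip_width: 0.15
clock: 16.97
position: [0.5337, 0.2454, -0.0059]
tool_rot: [-0.0, -0.014, 1.0, -0.0]
ft_force: [0.5, -0.7, -4.2]
grip_width: 0.151
```

```bash
python3 -m pendant '[0,0,2,0,0,0,0,0,1.5,0,0,0,0,0,0,0,0,0]'
python3 -m pendant '[0,0,1,0,0,0,0,0,1,0,0,0,0,0,0,0,0,0]'
python3 -m pendant '[0,0,1,0,0,0,0,0,0,0,0,0]'
```

```text
clock: 17.22
position: [0.5336, 0.2453, -0.0096]
tool_rot: [-0.0, -0.014, 1.0, -0.0]
ft_force: [-0.6, 0.6, -4.3]
grip_width: 0.15
clock: 17.47
position: [0.5337, 0.2453, -0.0115]
tool_rot: [-0.0, -0.013, 1.0, -0.0]
ft_force: [0.5, -0.5, -3.8]
grip_width: 0.155
clock: 17.63
position: [0.5338, 0.2453, -0.0124]
tool_rot: [-0.0, -0.013, 1.0, -0.0]
ft_force: [1.1, 0.5, -4.8]
grip_width: 0.152
```

```bash
python3 -m pendant '[0,0,1,0,0,0,0,0,0,0,0,0]'
python3 -m pendant '[0,0,1,0,0,0,0,0,0,0,0,0]'
python3 -m pendant '[0,0,1,0,0,0,0,0,0,0,0,0]'
```

```text
clock: 17.8
position: [0.534, 0.2454, -0.0133]
tool_rot: [0.0, -0.013, 1.0, 0.0]
ft_force: [0.2, -1.1, -3.3]
grip_width: 0.146
clock: 17.97
position: [0.534, 0.2454, -0.0136]
tool_rot: [0.0, -0.013, 1.0, 0.0]
ft_force: [-2.0, -1.1, 1.1]
grip_width: 0.153
clock: 18.13
position: [0.5341, 0.2454, -0.0136]
tool_rot: [0.0, -0.014, 1.0, 0.0]
ft_force: [-3.7, -1.0, 10.2]
grip_width: 0.15
```

```bash
python3 -m pendant '[0,0,-1,0,0,0,0,0,0,0,0,0]'
python3 -m pendant '[0,0,0,0,0,0,0,0,0,0,0,0,0,0,0,0,0,0,0,0,0,0,0,0,0,0,0,0,0,0,0,0,0,0,0,0]' 0.1
python3 -m pendant '[0,0,-5,0,0,0,0,0,-10,0,0,0,0,0,-20,0,0,0,0,0,-30,0,0,0,0,0,-30,0,0,0,0,0,-30,0,0,0,0,0,-30,0,0,0,0,0,0,0,0,0]'
python3 -m pendant '[30,0,-20,0,0,0,40,0,0,0,0,0,40,0,0,0,0,0,40,0,0,0,0,0,20,0,0,0,0,0,0,0,0,0,0,0,0,0,0,0,0,0]'
python3 - <<'E'
from h import *
st=robot.get_state();print(st["ft_force"],st["grip_width"])
s=imaging.read_camera("scene");t=imaging.read_camera("top");cv2.imwrite("pics/s12.png",s);cv2.imwrite("pics/t12.png",t)
np.set_printoptions(linewidth=220)
def box(g,x0,x1,y0,y1,th):
    m=(g[y0:y1,x0:x1]>th).astype(np.uint8)*255;k=max(cv2.findContours(m,0,1)[0],key=cv2.contourArea)+[x0,y0];return k
g=t.mean(2)
k=box(g,125,216,214,280,90);r=cv2.minAreaRect(k.astype(np.float32));print("rod top",cv2.boundingRect(k),r)
print([ray("top",u,v,.023).round(4)[:2] for u,v in cv2.boxPoints(r)])
g0=cv2.imread("pics/top0.png")
d=cv2.absdiff(g0,t).mean(2);
for n,(x0,x1,y0,y1) in dict(tray=(305,380,180,295),dip=(125,205,170,192),pocket=(385,440,190,265)).items():print(n,d[y0:y1,x0:x1].max(),(d[y0:y1,x0:x1]>40).sum())
gs=s.mean(2);m=gs[150:206,240:345];print("scene rod",cv2.boundingRect(box(gs,250,335,158,203,90)) )
# flat check: bore in top
E
```

```text
clock: 18.3
position: [0.5341, 0.2454, -0.0136]
tool_rot: [0.0, -0.014, 1.0, 0.0]
ft_force: [-1.7, -0.4, 4.3]
grip_width: 0.158
clock: 18.8
position: [0.5339, 0.2454, -0.0144]
tool_rot: [-0.0, -0.013, 1.0, 0.0]
ft_force: [-0.7, -0.6, 0.1]
grip_width: 0.453
clock: 19.47
position: [0.5379, 0.2467, 0.1484]
tool_rot: [0.005, -0.014, 1.0, 0.002]
ft_force: [1.4, 0.5, 0.3]
grip_width: 0.453
clock: 20.05
position: [0.3635, 0.241, 0.1616]
tool_rot: [0.001, -0.014, 1.0, 0.0]
ft_force: [0.8, 0.1, -0.1]
grip_width: 0.452
[ 0.79399798  0.14071609 -0.14656561] 0.4521287886671935
rod top (156, 218, 26, 57) ((168.5, 246.0), (56.0, 25.0), 90.0)
[array([0.5679, 0.2707]), array([0.5669, 0.2144]), array([0.4416, 0.2133]), array([0.4427, 0.2687])]
tray 10.666666666666666 0
dip 9.333333333333334 0
pocket 149.0 526
scene rod (250, 158, 24, 25)
```

```bash
python3 -c "
from h import *
print(robot.get_state()['clock']);print(robot.sign_off())"
```

```text
20.15
the job is handed in; nothing more can be done
None
```

The connecting rod is lying flat on the black mat, wholly on it, and I handed the job in at 20.2 s.

I pressed the cap until the big end bottomed and the rod stayed tipped. Then I gripped the raised shank square to the rod, lifted it out, levelled it and carried it across. I set it down under force control (about 10 N at contact), let go and backed the gripper clear.

- **Placing:** the last top view puts the rod at x 0.443–0.568, y 0.213–0.271, at least about 25 mm inside the mat's edges. Its seen length of about 126 mm (129 mm actual) fits lying flat. I measured this from the picture but did not view it, as I stopped viewing pictures at 12.
- **Other parts:** the tray bay (piston and pushrods) and the dipstick look unchanged from the first picture, with no pixels differing there.
- **Contact:** wrist force reads about zero, so the robot is touching nothing.

**Checks that disagreed:**
- The fingertips sit about 22–25 mm behind the stated TCP. My first press therefore stopped above the rod without touching it. I worked this out from the wrist and scene views and used the measured offset for the rest.
- My search for the rod in the final scene picture picked up something at the edge of the search window. It gives no second confirmation of where the rod lies.

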